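# Open the slide reader by its push latch, seat the carrier, relatch the cover

## Robot

A 7-joint arm with a two-finger parallel gripper is mounted at the origin on a cart in front of the work surface, level with it; the furniture and walls round the work are solid. World frame = base frame: x ahead of the robot, y to its left, z up, the work surface at z = 0. Lengths are in m, angles in rad, forces in N, time in s.
With the tool pointing down it reaches from about 0.4 to 0.85 m from the base axis. Payload 10.4 kg.
Tool frame: the origin (TCP) lies at the very end of the fingers, on their centre line; the grasp point (between the pads) lies 19 mm behind it; z points along the fingers, y is the line along which they close (so a half turn about z gives the same grasp; the last joint's range is limited). The gripper opens to 85 mm and grips with 20 to 120 N. Pads are 22 mm wide; open, the fingers measure 114 mm over their backs; the gripper's body (76 mm by 85 mm) begins 54 mm behind the grasp point. The pads swing forward as they close: fully open they stand 13 mm farther back than shut.
Start: joints at [-1.156, 0.332, -0.065, 1.46, 0.022, 1.35, -0.088], TCP at [0.265, 0.566, 0.231] pointing down, gripper open.
Joint ranges: [-2.6, 2.6], [-0.5, 2.12], [-1.47, 1.34], [0.16, 2.42], [-1.27, 4.41], [0.06, 2.06], [-2.6, 2.6]. Speed limits (rad/s): [2.22, 2.22, 2.79, 2.79, 3.14, 3.14, 3.14].

## Interface

Orientations are given as a unit quaternion [w, x, y, z].
In Python, from cell import * gives the robot as it stands.
- The arm moves only by the tool servo_tool, never from a script. Its argument "rows" is a list of rows, each an object with "dp": the shift along the world's x, y, z in units of 25 cm (1.0 is 25 cm), a list of three; "dr": the turn, a rotation vector about the world's x, y, z in units of 1.5 rad (1.0 is 1.5 rad), a list of three; "gripper": the closure, from -1 (fully open) to 1 (shut). A call has 1 to 8 rows; each row shifts and turns the commanded pose from where the row before left it; what a row does not reach is not made up. A row lasts 1/12 s, in which the tool goes at most 41.7 mm and 7.16 degrees, less where a joint would pass 70% of its speed; a pose out of reach is approached as far as the arm can. A call with a number of a shift or a turn outside -1 to 1 is refused whole. A call with a gripper value outside its range is refused whole. The fingers move at their own pace and stop on an object; "grip_force" is the grip in N (left out, the last holds). Time passes only in rows, so rows that do not move let the fingers close. It gives the time, the measured TCP pose, the force, the opening and the grip force at its end, in the units of the state.
- get_state(): the state, without advancing time (a new reading comes with each control period).
- read_camera(name): name is "scene" or "top" or "wrist"; returns a dict with "pixels" (400x640x3 uint8, red, green, blue), "fx", "fy", "cx", "cy" (pixels), "D" ([k1, k2, p1, p2, k3] as OpenCV has them; the pictures are not rectified), "world_from_camera" (4x4, takes a point from camera to world coordinates); the wrist camera has in their place "tool_from_camera" (4x4, takes a point from camera to tool coordinates, whose origin is the TCP and whose axes are the flange's). Camera axes: x right, y down, z forward; pixel columns grow to the right and rows downward; lengths in m; the calibration is good to about 2 mm. A picture is of the moment at which its call begins: read the wrist's pose just before it. There is no depth.
- job_done(): hands the job in; it is judged then, once.
The state is a dict: "time": time; "qpos": joint angles; "joint_velocities": joint speeds; "effort": joint torques, N m; "tool_pos": TCP position; "tool_rot": TCP orientation; "ft_force": force on the tool from outside, world axes, zero at the start; "torque": the same for the moment, N m; "width": finger opening in m; "grasp_force": force on a finger pad.
Only numpy, scipy, OpenCV 4.12 (cv2) and the standard library are available. Lean on these libraries where they do the work, as an engineer would, in place of code of your own. Each camera call takes 0.05 s, during which the arm holds its last target. There are 200 camera calls.

## Task

Somebody shut the slide reader with its slide carrier not pushed all the way in. With your fingertips, press the front of the reader's cover so that its push latch lets go and it springs fully open, gently push the carrier by its upright tab fully home against its rear stops, then swing the cover down and press its front again until it latches shut and stays shut by itself. Nothing is to be gripped or lifted: only press and push, and leave the small things round the reader where they are.

Things in the scene. Friction and masses are not known exactly. Their poses are not given: they have to be found in the camera images.
- reader: desk-top slide reader fixed on the table: grey base, white walls and rear hood, 200 (own x) x 170 (y) x 78 mm high. Origin on the table under it, 105 mm behind its front face; own +x points from front to rear, z up. Under the cover it is an open well: x -0.100 to 0.053, |y| < 0.081, floor z 0.030, wall tops z 0.065.
- read_head (a point): middle of the lower front edge of the black read head that overhangs the well's rear: at reader x = 0.014, y = 0, z = 0.051; it reaches from there to the rear wall, is 34 mm wide along y and 14 mm high. Two carrier rails, 12 mm high, lie along reader x at y = -0.053 and +0.053.
- latch_housing (a point): middle of the top of the black latch housing inside the front wall of the well: at reader x = -0.092, y = 0, z = 0.064; it fills x -0.101 to -0.082 and y -0.019 to 0.019. The cover's latch tongue drops into it.
- cover (a joint): angle of the flat white cover (165 long, 170 wide, 8 mm thick) about its rear hinge, rad: 0 = latched shut, level; 1.80 = fully open, leaning back past upright. A spring opens it in about 2 s once unlatched and holds it open. Push-push latch: pressing the shut front down to its firm stop (4 to 5 mm) and letting go frees it; swinging it down and pressing 3 mm past 0 to a firm stop, then letting go, latches it at 0.
- cover_press (a point): middle of the round press mark (22 mm) on the cover's outer face, on its middle line, 15 mm from its free front edge; moves with the cover. 150 mm from the hinge line; 78 mm above the table when shut. Pressing here takes 2 to 3 N, then meets a firm stop; swinging the cover shut takes up to 4 N at its free edge.
- cover_hinge (a point): middle of the cover's hinge line, which runs along reader y: at reader x = 0.060, y = 0, z = 0.074, in the middle of the cover's thickness (its faces lie 4 mm to either side).
- carrier (a joint): how far the aluminium slide carrier stands short of home, m: 0 = home against the rear stops, up to 0.036 = towards the front. It runs on rails along reader x with about 0.7 N of friction and stays where it is left.
- carrier_tab (a point): middle of the upper edge of the front face of the carrier's upright tab (56 mm wide along reader y, 5 thick, 19 high), 58 mm above the table, 7 mm below the wall tops; at reader x = 0.002 when home, less by the joint value. Behind it lies the plate (50 x 96 x 5 mm, underside at z = 0.034) with a glass slide clipped on; the floor before it is free.
- petri_dish: clear low round dish, 59 mm across, 14 mm high, left of the reader; bystander; origin under its centre
- oil_bottle: small brown dropper bottle with black cap, 30 mm across, 91 mm high, left of the reader towards the back; bystander; origin under its centre
- beaker: small clear beaker, 47 mm across, 56 mm high, right of the reader; bystander; origin under its centre
- timer: flat white lab timer, 62 x 62 x 20 mm, before the reader's right front corner; bystander; origin under its centre
- marker: felt marker lying before the reader, 131 mm long, 15 mm thick, along its own y axis; bystander; origin under its centre

How it is judged:
By the outcome, as a careful person would: the job done as asked, in the order asked, and still so for the second after the job is handed in, with the robot touching nothing.
It also fails if it takes over 58 s, if anything falls off the work surface, if the arm or the gripper's body presses on something with over 40 N, if the wrist force passes 120 N, or if a joint passes its speed limit or range.

## Working session

There is one attempt and no reset: what is moved stays moved. The work goes in short steps, Python scripts to look and compute and a tool call to move; the robot and the scene stay as the last step left them, time stands still between calls to the robot, and variables do not carry over. Pictures are saved under pics/ and viewed, at most 10 in all, crops included, and the job is handed in when it is done.

Besides the shell and the picture viewer there is one more tool, called after "Request:" as name(argument=value, ...) on one line, values as JSON. servo_tool: Moves the arm, as the interface text tells. Shifts and turns lie within -1 to 1; 1 stands for 25 cm of shift or 1.5 rad of turn. Its arguments: {"type":"object","properties":{"rows":{"type":"array","items":{"type":"object","properties":{"dp":{"type":"array","items":{"type":"number"}},"dr":{"type":"array","items":{"type":"number"}},"gripper":{"type":"number"}}}},"grip_force":{"type":"number"}},"required":["rows"]}

```bash
mkdir -p pics; python3 - <<'E'
from cell import *
import cv2,pickle,numpy as np
s=get_state();print({k:np.round(v,3).tolist() for k,v in s.items()})
d={}
for n in("top","scene"):
    d[n]=read_camera(n);cv2.imwrite(f"pics/{n}0.png",d[n]["pixels"][:,:,::-1])
    print(n,d[n]["fx"],d[n]["D"],np.round(d[n]["world_from_camera"],3).tolist())
pickle.dump(d,open("d0.pkl","wb"))
E
```

```text
{'time': 0.0, 'qpos': [-1.156, 0.333, -0.065, 1.461, 0.022, 1.35, -0.088], 'joint_velocities': [0.0, 0.001, -0.001, 0.002, -0.002, 0.0, 0.002], 'effort': [0.0, -62.545, 0.049, -39.16, 0.016, 0.01, 0.0], 'tool_pos': [0.265, 0.566, 0.23], 'tool_rot': [-0.0, 0.217, 0.976, -0.001], 'ft_force': [-0.454, 0.269, -0.547], 'torque': [-0.015, 0.013, -0.033], 'grasp_force': 0.0, 'width': 0.085}
top 459.1235828563672 [-0.13246745  0.          0.          0.          0.        ] [[0.025, -0.992, 0.127, 0.389], [-1.0, -0.027, -0.01, 0.106], [0.014, -0.126, -0.992, 0.929], [0.0, 0.0, 0.0, 1.0]]
scene 493.21305650201884 [0.01044044 0.         0.         0.         0.        ] [[0.645, -0.289, 0.707, -0.082], [-0.764, -0.225, 0.605, -0.425], [-0.016, -0.93, -0.366, 0.405], [0.0, 0.0, 0.0, 1.0]]
```

View pics/top0.png

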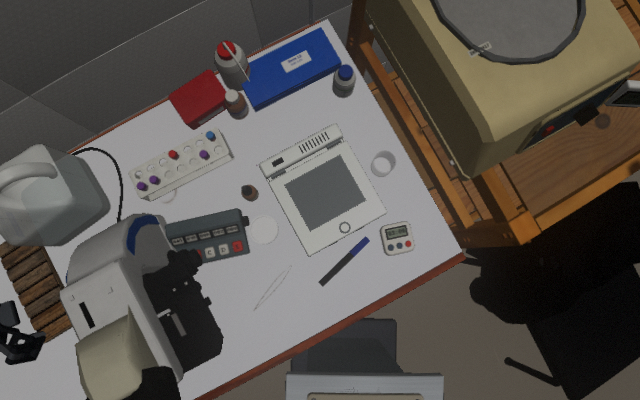

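View pics/scene0.png

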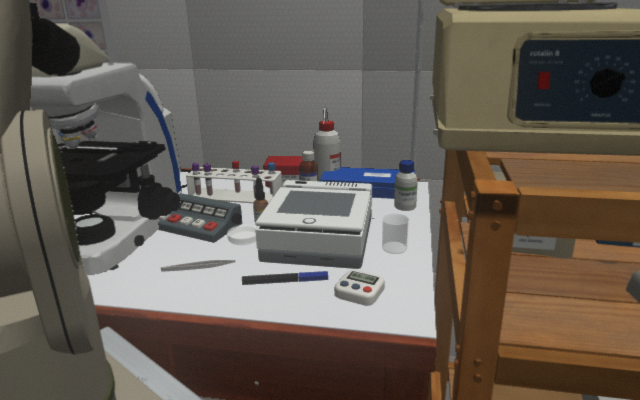

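The top view shows the reader with its press mark near (345,228) and the dark window at about (285-368, 155-230). In the scene view the mark is near (309,220). The front faces the robot, turned about 30°. Next I'll measure it precisely.

```bash
cat > h.py <<'E'
import numpy as np,cv2
def ray(c,uv):
    K=np.array([[c["fx"],0,c["cx"]],[0,c["fy"],c["cy"]],[0,0,1]])
    n=cv2.undistortPoints(np.array(uv,float).reshape(-1,1,2),K,np.array(c["D"])).reshape(-1,2)
    T=np.array(c["world_from_camera"]);d=np.c_[n,np.ones(len(n))]@T[:3,:3].T
    return T[:3,3],d
def onz(c,uv,z):
    o,d=ray(c,uv);return o+d*((z-o[2])/d[:,2])[:,None]
def proj(c,P):
    T=np.linalg.inv(np.array(c["world_from_camera"]))
    K=np.array([[c["fx"],0,c["cx"]],[0,c["fy"],c["cy"]],[0,0,1]])
    return cv2.projectPoints(np.array(P,float).reshape(-1,1,3),cv2.Rodrigues(T[:3,:3])[0],T[:3,3],K,np.array(c["D"]))[0].reshape(-1,2)
E
python3 - <<'E'
import pickle,cv2,numpy as np
from h import *
d=pickle.load(open("d0.pkl","rb"))
for n,box in(("top",(265,140,385,250)),("scene",(262,180,375,230))):
    g=cv2.cvtColor(d[n]["pixels"],cv2.COLOR_RGB2GRAY);x0,y0,x1,y1=box
    m=np.zeros_like(g);m[y0:y1,x0:x1]=(g[y0:y1,x0:x1]<135)*255
    cs,_=cv2.findContours(m,cv2.RETR_EXTERNAL,cv2.CHAIN_APPROX_NONE)
    for c in sorted(cs,key=cv2.contourArea)[::-1][:5]:
        if cv2.contourArea(c)<15: continue
        q=cv2.approxPolyDP(c,0.03*cv2.arcLength(c,True),True).reshape(-1,2)
        M=cv2.moments(c);ce=(M["m10"]/M["m00"],M["m01"]/M["m00"])
        print(n,cv2.contourArea(c),np.round(ce,1),"W",np.round(onz(d[n],[ce],.078),4).tolist(),q.tolist() if len(q)<8 else'', np.round(onz(d[n],q,.078)[:,:2],4).tolist())
c=d["top"];a=cv2.resize(c["pixels"][110:290,225:435,::-1],None,fx=3.3,fy=3.3,interpolation=cv2.INTER_CUBIC)
cv2.imwrite("pics/t1.png",a)
print(np.round(onz(c,[(310,255),(385,212),(341,130),(262,165)],.078),3).tolist())
E
```

```text
top 3360.0 [324.6 192.3] W [[0.5039, 0.0911, 0.078]] [[340, 154], [284, 184], [310, 231], [366, 200]] [[0.5779, 0.0638], [0.5175, 0.1676], [0.4309, 0.1164], [0.4915, 0.0134]]
top 290.0 [299.4 166. ] W [[0.5526, 0.1399, 0.078]] [[340, 140], [265, 175], [304, 249], [268, 178]] [[0.6051, 0.0643], [0.5337, 0.204], [0.3975, 0.1265], [0.5281, 0.1981]]
top 103.0 [361.3 243.6] W [[0.41, 0.0208, 0.078]] [[368, 238], [365, 236], [351, 249], [361, 249], [369, 241]] [[0.4207, 0.0086], [0.4243, 0.0143], [0.3996, 0.0398], [0.4001, 0.0213], [0.4152, 0.0067]]
top 96.0 [344.3 227. ] W [[0.4399, 0.0531, 0.078]] [[344, 221], [339, 224], [339, 229], [343, 233], [347, 232], [350, 228], [349, 224]] [[0.4511, 0.0538], [0.4453, 0.063], [0.436, 0.0628], [0.4288, 0.0552], [0.4309, 0.0478], [0.4384, 0.0424], [0.4458, 0.0444]]
top 58.0 [376.1 171.6] W [[0.5461, -0.0051, 0.078]]  [[0.5682, 0.001], [0.5623, 0.0047], [0.545, 0.0027], [0.5377, -0.0088], [0.538, -0.0202], [0.5437, -0.0182], [0.5454, -0.0087], [0.5547, 0.0009]]
scene 1460.0 [317.5 203.1] W [[0.5032, 0.0881, 0.078]] [[278, 212], [348, 215], [354, 194], [290, 191]] [[0.4346, 0.1146], [0.496, 0.0169], [0.575, 0.064], [0.5154, 0.1646]]
scene 206.0 [290.3 227.2] W [[0.4052, 0.0586, 0.078]] [[262, 224], [353, 229]] [[0.3863, 0.1014], [0.4597, -0.0204]]
scene 182.0 [348.6 183.4] W [[0.612, 0.1042, 0.078]] [[295, 181], [370, 183], [374, 197], [374, 180]] [[0.5595, 0.1935], [0.6383, 0.0737], [0.5852, 0.0278], [0.6564, 0.0771]]
scene 153.0 [274.  185.3] W [[0.5183, 0.209, 0.078]] [[285, 180], [265, 181], [265, 185], [270, 188], [270, 193], [273, 195]] [[0.5517, 0.2127], [0.5241, 0.2394], [0.5089, 0.2235], [0.5036, 0.2046], [0.486, 0.1864], [0.4825, 0.1751]]
scene 74.0 [367.9 218.7] W [[0.5042, -0.0166, 0.078]] [[370, 201], [364, 229], [369, 226]] [[0.5659, 0.0228], [0.47, -0.0335], [0.4833, -0.0333]]
[[0.387, 0.115, 0.078], [0.47, -0.023, 0.078], [0.625, 0.063, 0.078], [0.553, 0.21, 0.078]]
```

View pics/t1.png

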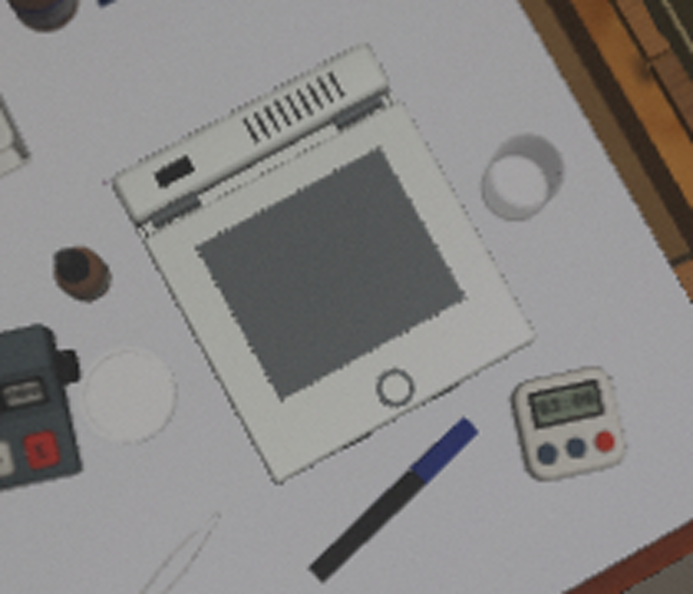

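The mark is at about (0.440, 0.053) with the reader's yaw near 30.5°. A microscope stands at left, so I'll check where it sits relative to the arm's path before moving.

```bash
python3 - <<'E'
import pickle,cv2,numpy as np
from h import *
d=pickle.load(open("d0.pkl","rb"))
out=[]
for n,(x0,y0,w,h) in(("top",(0,140,300,260)),("scene",(0,0,300,300))):
    im=d[n]["pixels"][:,:,::-1].copy()
    im=np.clip(im.astype(float)*1.5,0,255).astype(np.uint8)
    for z in(0,.1,.2,.3,.4):
        for p,col in(((.265,.566),(0,0,255)),((.4,.3),(0,255,0)),((.25,.3),(255,255,0))):
            u=proj(d[n],[(*p,z)])[0]; cv2.circle(im,tuple(int(round(v)) for v in u),2,col,-1)
    a=im[y0:y0+h,x0:x0+w];out.append(cv2.resize(a,(400,int(h*400/w))))
H=max(o.shape[0] for o in out)
out=[cv2.copyMakeBorder(o,0,H-o.shape[0],0,0,cv2.BORDER_CONSTANT) for o in out]
cv2.imwrite("pics/t2.png",np.hstack(out))
def tri(a,b):
    o1,d1=ray(d["top"],[a]);o2,d2=ray(d["scene"],[b]);d1=d1[0];d2=d2[0]
    s=np.linalg.lstsq(np.c_[d1,-d2],o2-o1,rcond=None)[0]
    print(a,b,np.round((o1+d1*s[0]+o2+d2*s[1])/2,3),np.linalg.norm(o1+d1*s[0]-o2-d2*s[1]))
tri((165,217),(135,65));tri((222,355),(172,205))
E
```

```text
(165, 217) (135, 65) [0.397 0.338 0.3  ] 0.0858081245662811
(222, 355) (172, 205) [0.254 0.227 0.131] 0.10383491834489857
```

View pics/t2.png

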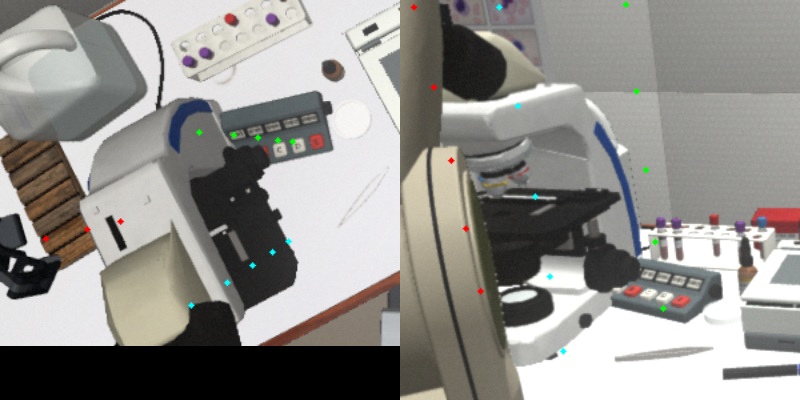

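```bash
python3 - <<'E'
import pickle,cv2,numpy as np
from h import *
d=pickle.load(open("d0.pkl","rb"))
def tri(a,b,t):
    o1,d1=ray(d["top"],[a]);o2,d2=ray(d["scene"],[b]);d1=d1[0];d2=d2[0]
    s=np.linalg.lstsq(np.c_[d1,-d2],o2-o1,rcond=None)[0]
    print(t,np.round((o1+d1*s[0]+o2+d2*s[1])/2,3),np.round(np.linalg.norm(o1+d1*s[0]-o2-d2*s[1]),3))
tri((139,315),(109,60),"head corner");tri((135,219),(150,94),"stripe")
tri((161,384),(52,45),"eyepiece");tri((195,257),(178,203),"knob");tri((181,375),(83,40),'eyep2')
tri((145,247),(143,90),"arm top")
tri((146,337),(108,60),"head c2")
# TCP projections
from cell import *
print(proj(d["top"],[get_state()["tool_pos"]]))
E
```

```text
head corner [0.302 0.336 0.32 ] 0.004
stripe [0.418 0.392 0.243] 0.035
eyepiece [0.215 0.297 0.349] 0.01
knob [0.381 0.331 0.056] 0.011
eyep2 [0.236 0.266 0.357] 0.004
arm top [0.382 0.364 0.259] 0.022
head c2 [0.283 0.318 0.326] 0.022
[[ 23.51571721 320.95612344]]
```

The microscope stands at x 0.2–0.43, y 0.26–0.45, up to about 0.37 m high. I'll lift above it, close the fingers and cross over.

Request:
servo_tool(rows=[{"dp": [0, 0, 0.13], "dr": [0, 0, 0], "gripper": 1}, {"dp": [0, 0, 0.13], "dr": [0, 0, 0], "gripper": 1}, {"dp": [0, 0, 0.13], "dr": [0, 0, 0], "gripper": 1}, {"dp": [0, 0, 0.13], "dr": [0, 0, 0], "gripper": 1}, {"dp": [0, 0, 0.13], "dr": [0, 0, 0], "gripper": 1}, {"dp": [0, 0, 0.13], "dr": [0, 0, 0], "gripper": 1}, {"dp": [0, 0, 0.13], "dr": [0, 0, 0], "gripper": 1}, {"dp": [0, 0, 0.13], "dr": [0, 0, 0], "gripper": 1}])

```text
time: 0.77
tool_pos: [0.2649, 0.5656, 0.4927]
tool_rot: [-0.0, 0.217, 0.976, -0.0]
ft_force: [0.7, 1.6, 1.6]
width: 0.0002
grasp_force: 0.0
```

```bash
python3 -c "
from cell import *;import numpy as np
s=get_state();print(s['time'],np.round(s['qpos'],2),np.round(read_camera('wrist')['tool_from_camera'],3).tolist())"
```

```text
0.7667 [-1.18  0.36 -0.04  0.88  0.02  1.9  -0.08] [[-0.0, -0.962, -0.273, 0.07], [1.0, -0.0, 0.0, 0.0], [-0.0, -0.273, 0.962, -0.142], [0.0, 0.0, 0.0, 1.0]]
```

Request:
servo_tool(rows=[{"dp": [0.044, -0.128, 0], "dr": [0, 0, -0.08], "gripper": 1}, {"dp": [0.044, -0.128, 0], "dr": [0, 0, -0.08], "gripper": 1}, {"dp": [0.044, -0.128, 0], "dr": [0, 0, -0.08], "gripper": 1}, {"dp": [0.044, -0.128, 0], "dr": [0, 0, -0.08], "gripper": 1}, {"dp": [0.044, -0.128, 0], "dr": [0, 0, -0.08], "gripper": 1}, {"dp": [0.044, -0.128, 0], "dr": [0, 0, 0], "gripper": 1}, {"dp": [0.044, -0.128, 0], "dr": [0, 0, 0], "gripper": 1}, {"dp": [0.044, -0.128, 0], "dr": [0, 0, 0], "gripper": 1}])

```text
time: 1.48
tool_pos: [0.3532, 0.3083, 0.4911]
tool_rot: [-0.0, 0.496, 0.868, -0.0]
ft_force: [0.2, -0.2, 0.9]
width: 0.0002
grasp_force: 0.0
```

Request:
servo_tool(rows=[{"dp": [0.044, -0.128, 0], "dr": [0, 0, 0], "gripper": 1}, {"dp": [0.044, -0.128, 0], "dr": [0, 0, 0], "gripper": 1}, {"dp": [0.044, -0.128, 0], "dr": [0, 0, 0], "gripper": 1}, {"dp": [0.044, -0.128, 0], "dr": [0, 0, 0], "gripper": 1}, {"dp": [0.044, -0.128, 0], "dr": [0, 0, 0], "gripper": 1}, {"dp": [0.044, -0.128, 0], "dr": [0, 0, 0], "gripper": 1}, {"dp": [0.044, -0.128, 0], "dr": [0, 0, 0], "gripper": 1}, {"dp": [0.044, -0.128, 0], "dr": [0, 0, 0], "gripper": 1}])

```text
time: 2.15
tool_pos: [0.441, 0.0523, 0.4912]
tool_rot: [-0.0, 0.496, 0.868, 0.0]
ft_force: [0.6, 1.0, 0.5]
width: -0.0001
grasp_force: 0.0
```

Request:
servo_tool(rows=[{"dp": [0, 0, -0.13], "gripper": 1, "dr": [0, 0, 0]}, {"dp": [0, 0, -0.13], "gripper": 1, "dr": [0, 0, 0]}, {"dp": [0, 0, -0.13], "gripper": 1, "dr": [0, 0, 0]}, {"dp": [0, 0, -0.13], "gripper": 1, "dr": [0, 0, 0]}, {"dp": [0, 0, -0.13], "gripper": 1, "dr": [0, 0, 0]}, {"dp": [0, 0, -0.13], "gripper": 1, "dr": [0, 0, 0]}, {"dp": [0, 0, -0.13], "gripper": 1, "dr": [0, 0, 0]}, {"dp": [0, 0, -0.13], "gripper": 1, "dr": [0, 0, 0]}])

```text
time: 2.82
tool_pos: [0.4405, 0.0539, 0.2296]
tool_rot: [-0.0, 0.496, 0.868, 0.0]
ft_force: [0.8, 0.6, -0.4]
width: 0.0001
grasp_force: 0.0
```

```bash
cat >> h.py <<'E'
def wristcam():
    from cell import get_state,read_camera
    from scipy.spatial.transform import Rotation as Ro
    s=get_state();c=read_camera("wrist");T=np.eye(4);q=s["tool_rot"]
    T[:3,:3]=Ro.from_quat([q[1],q[2],q[3],q[0]]).as_matrix();T[:3,3]=s["tool_pos"]
    c["world_from_camera"]=T@np.array(c["tool_from_camera"]);return s,c
E
python3 - <<'E'
from h import *
s,c=wristcam();print(s["tool_pos"],s["ft_force"])
im=c["pixels"][:,:,::-1].copy();cv2.imwrite("pics/w1raw.png",im)
u=proj(c,[(.440,.053,.078)])[0];print(u)
g=cv2.cvtColor(im,cv2.COLOR_BGR2GRAY)
cv2.circle(im,tuple(int(v) for v in u),3,(0,0,255),-1);cv2.imwrite("pics/w1.png",im)
E
```

```text
[0.44047877 0.05394023 0.22963721] [ 0.77717574  0.55933132 -0.38095511]
[309.4922551  183.62049084]
```

View pics/w1.png

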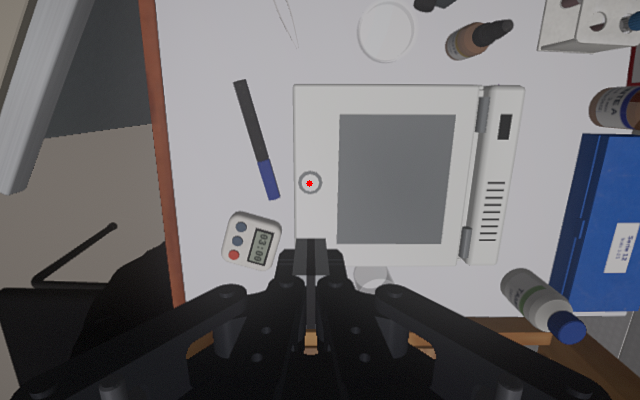

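The red dot, projected from (0.440, 0.053), lands exactly on the press mark at (310,183) and the edges are square in the image. Descending to press.

Request:
servo_tool(rows=[{"dp": [0, 0, -0.12], "gripper": 1, "dr": [0, 0, 0]}, {"dp": [0, 0, -0.12], "gripper": 1, "dr": [0, 0, 0]}, {"dp": [0, 0, -0.12], "gripper": 1, "dr": [0, 0, 0]}, {"dp": [0, 0, -0.12], "gripper": 1, "dr": [0, 0, 0]}, {"dp": [0, 0, -0.08], "gripper": 1, "dr": [0, 0, 0]}, {"dp": [0, 0, -0.01], "gripper": 1, "dr": [0, 0, 0]}, {"dp": [0, 0, -0.01], "gripper": 1, "dr": [0, 0, 0]}, {"dp": [0, 0, -0.01], "gripper": 1, "dr": [0, 0, 0]}])

```text
time: 3.53
tool_pos: [0.442, 0.0544, 0.0852]
tool_rot: [0.001, 0.496, 0.868, 0.001]
ft_force: [-0.4, 0.5, 0.5]
width: 0.0
grasp_force: 0.0
```

Request:
servo_tool(rows=[{"dp": [0, 0, -0.008], "gripper": 1, "dr": [0, 0, 0]}, {"dp": [0, 0, -0.006], "gripper": 1, "dr": [0, 0, 0]}])

```text
time: 3.7
tool_pos: [0.4418, 0.0544, 0.0814]
tool_rot: [0.001, 0.496, 0.868, 0.001]
ft_force: [-0.2, 0.9, 0.1]
width: -0.0003
grasp_force: 0.0
```

Request:
servo_tool(rows=[{"dp": [0, 0, -0.006], "gripper": 1, "dr": [0, 0, 0]}, {"dp": [0, 0, -0.006], "gripper": 1, "dr": [0, 0, 0]}, {"dp": [0, 0, -0.006], "gripper": 1, "dr": [0, 0, 0]}, {"dp": [0, 0, -0.006], "gripper": 1, "dr": [0, 0, 0]}])

```text
time: 4.03
tool_pos: [0.4413, 0.0542, 0.0746]
tool_rot: [0.0, 0.496, 0.868, 0.0]
ft_force: [0.6, -0.6, 2.9]
width: 0.0
grasp_force: 1.3
```

Request:
servo_tool(rows=[{"dp": [0, 0, -0.004], "gripper": 1, "dr": [0, 0, 0]}, {"dp": [0, 0, 0], "gripper": 1, "dr": [0, 0, 0]}])

```text
time: 4.2
tool_pos: [0.4413, 0.0542, 0.0736]
tool_rot: [0.0, 0.496, 0.868, 0.0]
ft_force: [-0.1, -0.5, 4.1]
width: 0.0002
grasp_force: 2.1
```

Request:
servo_tool(rows=[{"dp": [0, 0, -0.006], "gripper": 1, "dr": [0, 0, 0]}, {"dp": [0, 0, 0], "gripper": 1, "dr": [0, 0, 0]}])

```text
time: 4.37
tool_pos: [0.4416, 0.0543, 0.0733]
tool_rot: [-0.0, 0.496, 0.868, 0.001]
ft_force: [-7.0, -1.0, 21.9]
width: 0.0003
grasp_force: 11.0
```

Firm stop reached. Now let go and rise quickly out of the cover's path.

Request:
servo_tool(rows=[{"dp": [0, 0, 0.08], "gripper": 1, "dr": [0, 0, 0]}, {"dp": [0, 0, 0.14], "gripper": 1, "dr": [0, 0, 0]}, {"dp": [0, 0, 0.15], "gripper": 1, "dr": [0, 0, 0]}, {"dp": [0, 0, 0.15], "gripper": 1, "dr": [0, 0, 0]}, {"dp": [0, 0, 0.15], "gripper": 1, "dr": [0, 0, 0]}, {"dp": [0, 0, 0.15], "gripper": 1, "dr": [0, 0, 0]}, {"dp": [0, 0, 0.15], "gripper": 1, "dr": [0, 0, 0]}, {"dp": [0, 0, 0.1], "gripper": 1, "dr": [0, 0, 0]}])

```text
time: 5.03
tool_pos: [0.4412, 0.054, 0.3427]
tool_rot: [0.001, 0.496, 0.868, 0.001]
ft_force: [0.2, -0.6, 0.6]
width: 0.0002
grasp_force: 0.0
```

Request:
servo_tool(rows=[{"dp": [0, 0, 0], "gripper": 1, "dr": [0, 0, 0]}, {"dp": [0, 0, 0], "gripper": 1, "dr": [0, 0, 0]}, {"dp": [0, 0, 0], "gripper": 1, "dr": [0, 0, 0]}, {"dp": [0, 0, 0], "gripper": 1, "dr": [0, 0, 0]}, {"dp": [0, 0, 0], "gripper": 1, "dr": [0, 0, 0]}, {"dp": [0, 0, 0], "gripper": 1, "dr": [0, 0, 0]}, {"dp": [0, 0, 0], "gripper": 1, "dr": [0, 0, 0]}, {"dp": [0, 0, 0], "gripper": 1, "dr": [0, 0, 0]}])

```text
time: 5.7
tool_pos: [0.4409, 0.054, 0.339]
tool_rot: [-0.0, 0.496, 0.868, -0.0]
ft_force: [-1.0, 0.4, -0.2]
width: -0.0001
grasp_force: 0.0
```

Request:
servo_tool(rows=[{"dp": [0, 0, 0], "gripper": 1, "dr": [0, 0, 0]}, {"dp": [0, 0, 0], "gripper": 1, "dr": [0, 0, 0]}, {"dp": [0, 0, 0], "gripper": 1, "dr": [0, 0, 0]}, {"dp": [0, 0, 0], "gripper": 1, "dr": [0, 0, 0]}, {"dp": [0, 0, 0], "gripper": 1, "dr": [0, 0, 0]}, {"dp": [0, 0, 0], "gripper": 1, "dr": [0, 0, 0]}, {"dp": [0, 0, 0], "gripper": 1, "dr": [0, 0, 0]}, {"dp": [0, 0, 0], "gripper": 1, "dr": [0, 0, 0]}])

```text
time: 6.37
tool_pos: [0.4409, 0.0541, 0.3393]
tool_rot: [-0.0, 0.496, 0.868, 0.0]
ft_force: [-0.2, 0.4, 0.7]
width: -0.0002
grasp_force: 0.0
```

```bash
python3 - <<'E'
from h import *
import pickle
from cell import *
s,c=wristcam();print(s["tool_pos"])
im=np.clip(c["pixels"][:,:,::-1]*1.0,0,255).astype(np.uint8).copy()
pickle.dump(c,open("w2.pkl","wb"))
O=np.array([.5173,.0985]);a=np.deg2rad(30.5);ex=np.array([np.cos(a),np.sin(a)]);ey=np.array([-ex[1],ex[0]])
for j in(0,.01,.02,.03):
  for y in(-.028,.028):
    p=O+ex*(.002-j)+ey*y;u=proj(c,[(*p,.058)])[0];print(j,y,np.round(u,1));cv2.circle(im,tuple(int(round(v)) for v in u),1,(0,0,255),-1)
t=read_camera("scene")["pixels"][130:280,220:420,::-1]
cv2.imwrite("pics/w2.png",np.vstack([im[:,:640],cv2.resize(t,(266,200)).repeat(1,0) if 0 else cv2.copyMakeBorder(cv2.resize(t,(266,200)),0,0,0,374,cv2.BORDER_CONSTANT)]))
E
```

```text
[0.44094503 0.05408586 0.3393182 ]
0 -0.028 [380.1 181.2]
0 0.028 [382.6 137.6]
0.01 -0.028 [372.4 181.1]
0.01 0.028 [374.7 137.6]
0.02 -0.028 [364.7 181.1]
0.02 0.028 [366.7 137.5]
0.03 -0.028 [357.  181.1]
0.03 0.028 [358.7 137.5]
```

View pics/w2.png

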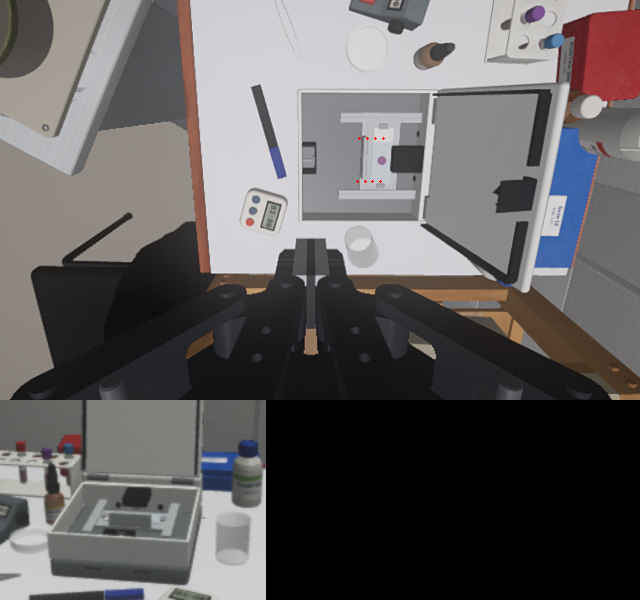

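The cover is fully open. The carrier tab's front is near column 361, with the latch housing at (308,157). I'll zoom in on the well.

```bash
python3 - <<'E'
import pickle;from h import *
c=pickle.load(open("w2.pkl","rb"))
im=c["pixels"];cv2.imwrite("pics/w3.png",cv2.resize(im[85:225,295:435,::-1],None,fx=4,fy=4,interpolation=cv2.INTER_CUBIC))
g=cv2.cvtColor(im,cv2.COLOR_RGB2GRAY);print([(y,g[y,352:388].tolist()) for y in(145,172)])
E
```

```text
[(145, [137, 137, 136, 136, 136, 136, 137, 138, 133, 110, 101, 120, 177, 186, 181, 167, 186, 189, 190, 187, 184, 193, 198, 197, 196, 196, 197, 198, 198, 197, 197, 197, 196, 198, 197, 199]), (172, [140, 140, 139, 139, 138, 140, 141, 138, 116, 103, 136, 184, 183, 175, 168, 185, 188, 189, 186, 185, 198, 199, 197, 197, 197, 196, 198, 198, 198, 198, 197, 197, 197, 198, 199, 198])]
```

View pics/w3.png

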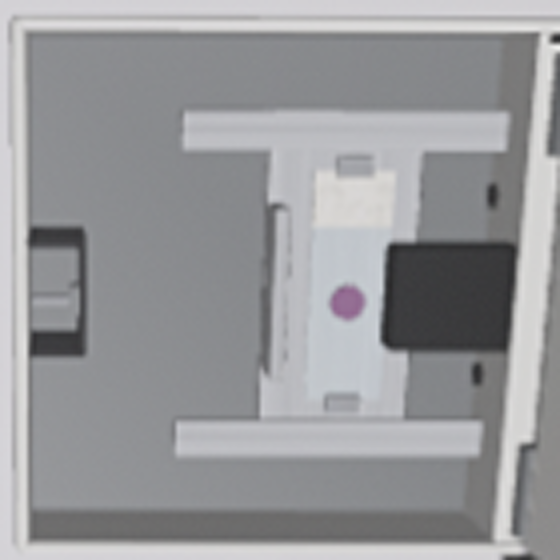

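Request:
servo_tool(rows=[{"dp": [0.029, 0.0165, -0.1], "gripper": 1, "dr": [0, 0, 0]}, {"dp": [0.029, 0.0165, -0.14], "gripper": 1, "dr": [0, 0, 0]}, {"dp": [0.029, 0.0165, -0.14], "gripper": 1, "dr": [0, 0, 0]}, {"dp": [0.029, 0.0165, -0.14], "gripper": 1, "dr": [0, 0, 0]}, {"dp": [0, 0, -0.14], "gripper": 1, "dr": [0, 0, 0]}, {"dp": [0, 0, -0.14], "gripper": 1, "dr": [0, 0, 0]}, {"dp": [0, 0, -0.14], "gripper": 1, "dr": [0, 0, 0]}, {"dp": [0, 0, -0.1], "gripper": 1, "dr": [0, 0, 0]}])

```text
time: 7.13
tool_pos: [0.4687, 0.0702, 0.0766]
tool_rot: [-0.001, 0.496, 0.868, -0.001]
ft_force: [0.2, 0.4, -0.1]
width: 0.0
grasp_force: 0.0
```

Request:
servo_tool(rows=[{"dp": [0, 0, -0.05], "gripper": 1, "dr": [0, 0, 0]}, {"dp": [0, 0, -0.05], "gripper": 1, "dr": [0, 0, 0]}, {"dp": [0, 0, -0.04], "gripper": 1, "dr": [0, 0, 0]}, {"dp": [0, 0, 0], "gripper": 1, "dr": [0, 0, 0]}])

```text
time: 7.47
tool_pos: [0.4689, 0.0703, 0.0427]
tool_rot: [-0.001, 0.496, 0.868, -0.001]
ft_force: [-0.9, -0.7, 0.7]
width: 0.0002
grasp_force: 0.0
```

Request:
servo_tool(rows=[{"dp": [0.0138, 0.0081, 0], "gripper": 1, "dr": [0, 0, 0]}, {"dp": [0.0138, 0.0081, 0], "gripper": 1, "dr": [0, 0, 0]}, {"dp": [0.0138, 0.0081, 0], "gripper": 1, "dr": [0, 0, 0]}, {"dp": [0.0138, 0.0081, 0], "gripper": 1, "dr": [0, 0, 0]}, {"dp": [0.0069, 0.0041, 0], "gripper": 1, "dr": [0, 0, 0]}, {"dp": [0.0069, 0.0041, 0], "gripper": 1, "dr": [0, 0, 0]}, {"dp": [0.0069, 0.0041, 0], "gripper": 1, "dr": [0, 0, 0]}, {"dp": [0.0069, 0.0041, 0], "gripper": 1, "dr": [0, 0, 0]}])

```text
time: 8.13
tool_pos: [0.4907, 0.0828, 0.0444]
tool_rot: [-0.0, 0.496, 0.868, -0.0]
ft_force: [-1.3, 0.1, 0.5]
width: 0.0003
grasp_force: 0.4
```

Request:
servo_tool(rows=[{"dp": [0.0069, 0.0041, 0], "gripper": 1, "dr": [0, 0, 0]}, {"dp": [0.0069, 0.0041, 0], "gripper": 1, "dr": [0, 0, 0]}, {"dp": [0.0069, 0.0041, 0], "gripper": 1, "dr": [0, 0, 0]}, {"dp": [0.0069, 0.0041, 0], "gripper": 1, "dr": [0, 0, 0]}])

```text
time: 8.47
tool_pos: [0.4977, 0.0869, 0.0443]
tool_rot: [0.0, 0.496, 0.868, 0.0]
ft_force: [-0.9, -0.6, 0.8]
width: -0.0002
grasp_force: 0.4
```

Request:
servo_tool(rows=[{"dp": [0.0069, 0.0041, 0], "gripper": 1, "dr": [0, 0, 0]}, {"dp": [0.0069, 0.0041, 0], "gripper": 1, "dr": [0, 0, 0]}])

```text
time: 8.63
tool_pos: [0.5012, 0.089, 0.0443]
tool_rot: [0.0, 0.496, 0.868, 0.0]
ft_force: [-0.1, -1.1, 0.4]
width: 0.0
grasp_force: 0.4
```

Request:
servo_tool(rows=[{"dp": [0.0052, 0.003, 0], "gripper": 1, "dr": [0, 0, 0]}, {"dp": [0.0052, 0.003, 0], "gripper": 1, "dr": [0, 0, 0]}, {"dp": [0, 0, 0], "gripper": 1, "dr": [0, 0, 0]}])

```text
time: 8.88
tool_pos: [0.5039, 0.0906, 0.0443]
tool_rot: [0.0, 0.496, 0.868, 0.0]
ft_force: [0.1, -1.4, -0.7]
width: 0.0003
grasp_force: 0.0
```

Request:
servo_tool(rows=[{"dp": [0.0035, 0.002, 0], "gripper": 1, "dr": [0, 0, 0]}, {"dp": [0.0035, 0.002, 0], "gripper": 1, "dr": [0, 0, 0]}, {"dp": [0, 0, 0], "gripper": 1, "dr": [0, 0, 0]}])

```text
time: 9.13
tool_pos: [0.5054, 0.0916, 0.0443]
tool_rot: [0.0, 0.496, 0.868, 0.0]
ft_force: [-0.3, -0.0, -0.2]
width: -0.0003
grasp_force: 0.0
```

Request:
servo_tool(rows=[{"dp": [0.0035, 0.002, 0], "gripper": 1, "dr": [0, 0, 0]}, {"dp": [0.0035, 0.002, 0], "gripper": 1, "dr": [0, 0, 0]}])

```text
time: 9.3
tool_pos: [0.5071, 0.0925, 0.0443]
tool_rot: [-0.0, 0.496, 0.868, 0.0]
ft_force: [-0.7, 0.1, -0.0]
width: -0.0002
grasp_force: 0.4
```

Request:
servo_tool(rows=[{"dp": [0.0035, 0.002, 0], "gripper": 1, "dr": [0, 0, 0]}])

```text
time: 9.38
tool_pos: [0.508, 0.093, 0.0443]
tool_rot: [-0.0, 0.496, 0.868, 0.0]
ft_force: [-2.3, -0.6, 0.7]
width: 0.0001
grasp_force: 1.0
```

Request:
servo_tool(rows=[{"dp": [0.0035, 0.002, 0], "gripper": 1, "dr": [0, 0, 0]}])

```text
time: 9.47
tool_pos: [0.5081, 0.0931, 0.0441]
tool_rot: [-0.001, 0.496, 0.868, -0.001]
ft_force: [-7.3, -3.3, 6.6]
width: -0.0002
grasp_force: 4.1
```

Request:
servo_tool(rows=[{"dp": [0.0017, 0.001, 0], "gripper": 1, "dr": [0, 0, 0]}])

```text
time: 9.55
tool_pos: [0.5082, 0.0931, 0.0441]
tool_rot: [-0.001, 0.496, 0.868, -0.001]
ft_force: [-7.2, -3.5, 7.0]
width: -0.0003
grasp_force: 4.5
```

Firm stop at about 8 N, so the carrier is home. Backing off and rising for a check.

Request:
servo_tool(rows=[{"dp": [-0.03, -0.0175, 0], "gripper": 1, "dr": [0, 0, 0]}, {"dp": [-0.05, -0.03, 0], "gripper": 1, "dr": [0, 0, 0]}, {"dp": [-0.04, -0.023, 0.08], "gripper": 1, "dr": [0, 0, 0]}, {"dp": [0, 0, 0.14], "gripper": 1, "dr": [0, 0, 0]}, {"dp": [0, 0, 0.14], "gripper": 1, "dr": [0, 0, 0]}, {"dp": [0, 0, 0.14], "gripper": 1, "dr": [0, 0, 0]}, {"dp": [0, 0, 0.14], "gripper": 1, "dr": [0, 0, 0]}, {"dp": [0, 0, 0.14], "gripper": 1, "dr": [0, 0, 0]}])

```text
time: 10.22
tool_pos: [0.4789, 0.0757, 0.2413]
tool_rot: [0.0, 0.496, 0.868, 0.001]
ft_force: [0.8, -0.8, 0.4]
width: -0.0001
grasp_force: 0.0
```

Request:
servo_tool(rows=[{"dp": [0, 0, 0.14], "gripper": 1, "dr": [0, 0, 0]}, {"dp": [0, 0, 0.14], "gripper": 1, "dr": [0, 0, 0]}, {"dp": [0, 0, 0], "gripper": 1, "dr": [0, 0, 0]}, {"dp": [0, 0, 0], "gripper": 1, "dr": [0, 0, 0]}])

```text
time: 10.55
tool_pos: [0.4801, 0.0761, 0.3111]
tool_rot: [0.001, 0.496, 0.868, 0.002]
ft_force: [0.8, 0.1, -0.1]
width: -0.0003
grasp_force: 0.0
```

```bash
python3 - <<'E'
from h import *
s,c=wristcam();print(s["tool_pos"])
im=c["pixels"];g=cv2.cvtColor(im,cv2.COLOR_RGB2GRAY)
O=np.array([.5173,.0985]);a=np.deg2rad(30.5);ex=np.array([np.cos(a),np.sin(a)]);ey=np.array([-ex[1],ex[0]])
def P(x,y,z):return (*(O+ex*x+ey*y),z)
u=proj(c,[P(.002,.014,.058),P(.002,-.014,.058)]);print(u)
for q in u:
    r=int(round(q[1]));k=int(round(q[0]));print(r,k-12,g[r,k-12:k+12].tolist())
th=1.8
f=lambda r,y,t:P(.06-r*np.cos(th)+t*np.sin(th),y,.074+r*np.sin(th)+t*np.cos(th))
im=im[:,:,::-1].copy()
for y in(-.085,.085):
  for t in(-.004,.004):
    q=proj(c,[f(.165,y,t)])[0];print(q);cv2.circle(im,tuple(int(round(v)) for v in q),2,(0,0,255),-1)
cv2.imwrite("pics/w4.png",im)
E
```

```text
[0.48008651 0.07608676 0.31108107]
[[348.00748816 151.04426708]
 [347.30367402 174.28032969]]
151 336 [131, 131, 132, 131, 130, 131, 131, 131, 131, 130, 117, 111, 108, 168, 182, 177, 178, 183, 182, 184, 188, 185, 117, 51]
174 335 [133, 133, 133, 133, 133, 133, 133, 132, 132, 133, 131, 105, 105, 153, 182, 178, 169, 153, 181, 183, 184, 185, 170, 95]
[490.37178063 314.57479   ]
[499.15175202 313.01280509]
[530.19150809  77.76068844]
[540.45197702  78.11175604]
```

View pics/w4.png

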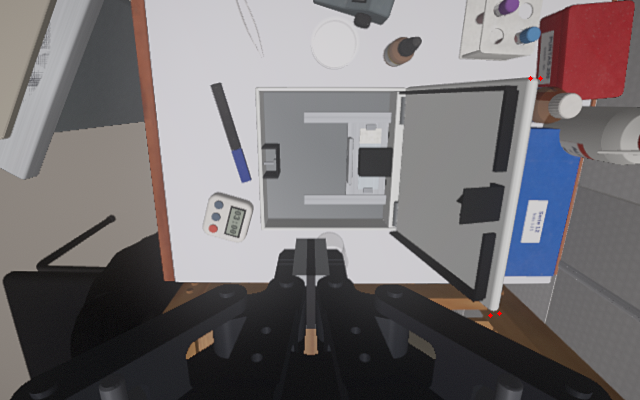

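The carrier is home: its edge is at column 348.5 against 348.0 predicted. The cover matches the 1.8 rad model. I'll check the tall bottle's position behind the reader and compute the closing path.

```bash
python3 - <<'E'
import pickle
from h import *
d=pickle.load(open("d0.pkl","rb"))
O=np.array([.5173,.0985]);ex=np.array([np.cos(np.deg2rad(30.5)),np.sin(np.deg2rad(30.5))]);ey=np.array([-ex[1],ex[0]])
def tri(a,b):
    o1,d1=ray(d["top"],[a]);o2,d2=ray(d["scene"],[b]);d1=d1[0];d2=d2[0]
    s=np.linalg.lstsq(np.c_[d1,-d2],o2-o1,rcond=None)[0];p=(o1+d1*s[0]+o2+d2*s[1])/2
    print(np.round(p,3),"reader",np.round([(p[:2]-O)@ex,(p[:2]-O)@ey],3))
tri((227,48),(326,125));tri((346,70),(406,164))
a=.0125
pts=[(.130,.311),(.130,.216),(.0985,.216),(.0765,.219)]
for t in np.deg2rad(np.arange(84,-1,-6)):
    r=.158-.012*t/1.57
    pts.append((.06-r*np.cos(t)+.004*np.sin(t)+a,.074+r*np.sin(t)+.004*np.cos(t)))
p=np.array(pts);D=np.diff(p,axis=0)/.25
for i,(x,z) in enumerate(D): print(i,np.round(p[i+1],4),np.round([x*ex[0],x*ex[1],z],3))
E
```

```text
[0.759 0.28  0.136] reader [0.301 0.034]
[0.74  0.057 0.093] reader [ 0.171 -0.149]
0 [0.13  0.216] [ 0.    0.   -0.38]
1 [0.0985 0.216 ] [-0.109 -0.064  0.   ]
2 [0.0765 0.219 ] [-0.076 -0.045  0.012]
3 [0.0611 0.2204] [-0.053 -0.031  0.006]
4 [0.0457 0.2192] [-0.053 -0.031 -0.005]
5 [0.0304 0.2164] [-0.053 -0.031 -0.011]
6 [0.0155 0.2119] [-0.052 -0.03  -0.018]
7 [0.001  0.2059] [-0.05  -0.029 -0.024]
8 [-0.0129  0.1983] [-0.048 -0.028 -0.03 ]
9 [-0.026   0.1893] [-0.045 -0.027 -0.036]
10 [-0.0381  0.1789] [-0.042 -0.025 -0.042]
11 [-0.0491  0.1673] [-0.038 -0.022 -0.047]
12 [-0.0589  0.1545] [-0.034 -0.02  -0.051]
13 [-0.0673  0.1406] [-0.029 -0.017 -0.055]
14 [-0.0742  0.1259] [-0.024 -0.014 -0.059]
15 [-0.0796  0.1104] [-0.019 -0.011 -0.062]
16 [-0.0834  0.0944] [-0.013 -0.008 -0.064]
17 [-0.0855  0.078 ] [-0.007 -0.004 -0.066]
```

Bottles are well below and clear. I'll move over and behind the cover.

Request:
servo_tool(rows=[{"dp": [0.1, 0.059, 0], "gripper": 1, "dr": [0, 0, 0]}, {"dp": [0.125, 0.0735, 0], "gripper": 1, "dr": [0, 0, 0]}, {"dp": [0.125, 0.0735, 0], "gripper": 1, "dr": [0, 0, 0]}, {"dp": [0.125, 0.0735, 0], "gripper": 1, "dr": [0, 0, 0]}, {"dp": [0.123, 0.0725, 0], "gripper": 1, "dr": [0, 0, 0]}, {"dp": [0, 0, 0], "gripper": 1, "dr": [0, 0, 0]}, {"dp": [0, 0, 0], "gripper": 1, "dr": [0, 0, 0]}])

```text
time: 11.18
tool_pos: [0.629, 0.1648, 0.3052]
tool_rot: [-0.001, 0.496, 0.869, -0.003]
ft_force: [-0.2, -0.5, 0.3]
width: -0.0002
grasp_force: 0.0
```

Request:
servo_tool(rows=[{"dp": [0, 0, -0.08], "gripper": 1, "dr": [0, 0, 0]}, {"dp": [0, 0, -0.1], "gripper": 1, "dr": [0, 0, 0]}, {"dp": [0, 0, -0.1], "gripper": 1, "dr": [0, 0, 0]}, {"dp": [0, 0, -0.1], "gripper": 1, "dr": [0, 0, 0]}, {"dp": [0, 0, 0], "gripper": 1, "dr": [0, 0, 0]}, {"dp": [0, 0, 0], "gripper": 1, "dr": [0, 0, 0]}])

```text
time: 11.68
tool_pos: [0.6276, 0.1632, 0.2139]
tool_rot: [-0.001, 0.496, 0.868, -0.001]
ft_force: [-0.0, 0.3, 1.6]
width: -0.0003
grasp_force: 0.0
```

Request:
servo_tool(rows=[{"dp": [-0.026, -0.0155, 0], "gripper": 1, "dr": [0, 0, 0]}, {"dp": [-0.026, -0.0155, 0], "gripper": 1, "dr": [0, 0, 0]}, {"dp": [-0.026, -0.0155, 0], "gripper": 1, "dr": [0, 0, 0]}, {"dp": [-0.026, -0.0155, 0], "gripper": 1, "dr": [0, 0, 0]}, {"dp": [-0.025, -0.015, 0.006], "gripper": 1, "dr": [0, 0, 0]}, {"dp": [-0.025, -0.015, 0.006], "gripper": 1, "dr": [0, 0, 0]}, {"dp": [-0.025, -0.015, 0.006], "gripper": 1, "dr": [0, 0, 0]}])

```text
time: 12.27
tool_pos: [0.5833, 0.1369, 0.2191]
tool_rot: [-0.0, 0.496, 0.868, 0.0]
ft_force: [1.1, 1.3, 0.2]
width: 0.0
grasp_force: 0.6
```

Request:
servo_tool(rows=[{"dp": [-0.027, -0.016, 0.003], "gripper": 1, "dr": [0, 0, 0]}, {"dp": [-0.026, -0.015, 0.003], "gripper": 1, "dr": [0, 0, 0]}, {"dp": [-0.027, -0.016, -0.002], "gripper": 1, "dr": [0, 0, 0]}, {"dp": [-0.026, -0.015, -0.003], "gripper": 1, "dr": [0, 0, 0]}])

```text
time: 12.6
tool_pos: [0.5569, 0.1214, 0.2191]
tool_rot: [0.0, 0.496, 0.868, 0.0]
ft_force: [1.9, 0.8, -0.3]
width: -0.0005
grasp_force: 0.7
```

Contact about 2 N, on plan. Continuing the arc.

Request:
servo_tool(rows=[{"dp": [-0.027, -0.016, -0.005], "gripper": 1, "dr": [0, 0, 0]}, {"dp": [-0.026, -0.015, -0.006], "gripper": 1, "dr": [0, 0, 0]}, {"dp": [-0.026, -0.015, -0.009], "gripper": 1, "dr": [0, 0, 0]}, {"dp": [-0.026, -0.015, -0.009], "gripper": 1, "dr": [0, 0, 0]}, {"dp": [-0.025, -0.015, -0.012], "gripper": 1, "dr": [0, 0, 0]}, {"dp": [-0.025, -0.014, -0.012], "gripper": 1, "dr": [0, 0, 0]}, {"dp": [-0.024, -0.014, -0.015], "gripper": 1, "dr": [0, 0, 0]}, {"dp": [-0.024, -0.014, -0.015], "gripper": 1, "dr": [0, 0, 0]}])

```text
time: 13.27
tool_pos: [0.5062, 0.092, 0.198]
tool_rot: [0.0, 0.496, 0.868, 0.0]
ft_force: [1.6, 1.0, -0.0]
width: -0.0002
grasp_force: 0.8
```

Request:
servo_tool(rows=[{"dp": [-0.023, -0.0135, -0.018], "gripper": 1, "dr": [0, 0, 0]}, {"dp": [-0.022, -0.0135, -0.018], "gripper": 1, "dr": [0, 0, 0]}, {"dp": [-0.021, -0.0125, -0.021], "gripper": 1, "dr": [0, 0, 0]}, {"dp": [-0.021, -0.0125, -0.021], "gripper": 1, "dr": [0, 0, 0]}, {"dp": [-0.019, -0.011, -0.023], "gripper": 1, "dr": [0, 0, 0]}, {"dp": [-0.019, -0.011, -0.024], "gripper": 1, "dr": [0, 0, 0]}, {"dp": [-0.017, -0.01, -0.025], "gripper": 1, "dr": [0, 0, 0]}, {"dp": [-0.017, -0.01, -0.026], "gripper": 1, "dr": [0, 0, 0]}])

```text
time: 13.93
tool_pos: [0.4667, 0.0686, 0.1538]
tool_rot: [0.0, 0.496, 0.868, 0.0]
ft_force: [1.5, 0.4, 1.3]
width: 0.0
grasp_force: 0.9
```

Request:
servo_tool(rows=[{"dp": [-0.015, -0.009, -0.027], "gripper": 1, "dr": [0, 0, 0]}, {"dp": [-0.014, -0.008, -0.028], "gripper": 1, "dr": [0, 0, 0]}, {"dp": [-0.012, -0.007, -0.029], "gripper": 1, "dr": [0, 0, 0]}, {"dp": [-0.012, -0.007, -0.03], "gripper": 1, "dr": [0, 0, 0]}, {"dp": [-0.01, -0.0055, -0.031], "gripper": 1, "dr": [0, 0, 0]}, {"dp": [-0.009, -0.0055, -0.031], "gripper": 1, "dr": [0, 0, 0]}, {"dp": [-0.007, -0.004, -0.032], "gripper": 1, "dr": [0, 0, 0]}, {"dp": [-0.006, -0.004, -0.032], "gripper": 1, "dr": [0, 0, 0]}])

```text
time: 14.6
tool_pos: [0.4456, 0.0562, 0.0935]
tool_rot: [0.0, 0.496, 0.868, 0.0]
ft_force: [1.0, 1.4, 1.5]
width: -0.0002
grasp_force: 1.0
```

Request:
servo_tool(rows=[{"dp": [-0.004, -0.002, -0.024], "gripper": 1, "dr": [0, 0, 0]}, {"dp": [-0.003, -0.002, -0.016], "gripper": 1, "dr": [0, 0, 0]}, {"dp": [0, 0, -0.012], "gripper": 1, "dr": [0, 0, 0]}, {"dp": [0, 0, -0.01], "gripper": 1, "dr": [0, 0, 0]}])

```text
time: 14.93
tool_pos: [0.4436, 0.0551, 0.0783]
tool_rot: [-0.0, 0.496, 0.868, -0.0]
ft_force: [-1.2, 0.3, 1.6]
width: -0.0001
grasp_force: 0.9
```

Request:
servo_tool(rows=[{"dp": [0, 0, -0.005], "gripper": 1, "dr": [0, 0, 0]}, {"dp": [0, 0, -0.004], "gripper": 1, "dr": [0, 0, 0]}, {"dp": [0, 0, -0.004], "gripper": 1, "dr": [0, 0, 0]}, {"dp": [0, 0, 0], "gripper": 1, "dr": [0, 0, 0]}])

```text
time: 15.27
tool_pos: [0.4439, 0.0552, 0.0755]
tool_rot: [-0.0, 0.496, 0.868, -0.0]
ft_force: [-1.5, -0.5, 0.8]
width: -0.0
grasp_force: 0.8
```

Request:
servo_tool(rows=[{"dp": [0, 0, -0.004], "gripper": 1, "dr": [0, 0, 0]}, {"dp": [0, 0, 0], "gripper": 1, "dr": [0, 0, 0]}])

```text
time: 15.43
tool_pos: [0.4441, 0.0553, 0.0748]
tool_rot: [0.0, 0.496, 0.868, 0.0]
ft_force: [-2.2, -1.6, 4.9]
width: -0.0001
grasp_force: 2.5
```

Request:
servo_tool(rows=[{"dp": [0, 0, -0.005], "gripper": 1, "dr": [0, 0, 0]}, {"dp": [0, 0, 0], "gripper": 1, "dr": [0, 0, 0]}])

```text
time: 15.6
tool_pos: [0.4442, 0.0553, 0.0742]
tool_rot: [-0.0, 0.496, 0.868, 0.0]
ft_force: [-6.3, -1.5, 16.3]
width: -0.0001
grasp_force: 8.1
```

Firm stop. Letting go and rising clear.

Request:
servo_tool(rows=[{"dp": [0, 0, 0.05], "gripper": 1, "dr": [0, 0, 0]}, {"dp": [0, 0, 0.12], "gripper": 1, "dr": [0, 0, 0]}, {"dp": [0, 0, 0.15], "gripper": 1, "dr": [0, 0, 0]}, {"dp": [0, 0, 0.15], "gripper": 1, "dr": [0, 0, 0]}, {"dp": [0, 0, 0.15], "gripper": 1, "dr": [0, 0, 0]}, {"dp": [0, 0, 0.15], "gripper": 1, "dr": [0, 0, 0]}, {"dp": [0, 0, 0.15], "gripper": 1, "dr": [0, 0, 0]}, {"dp": [0, 0, 0.12], "gripper": 1, "dr": [0, 0, 0]}])

```text
time: 16.27
tool_pos: [0.4442, 0.0553, 0.3363]
tool_rot: [0.001, 0.496, 0.868, 0.001]
ft_force: [0.5, 0.3, 0.8]
width: 0.0003
grasp_force: 0.0
```

Request:
servo_tool(rows=[{"dp": [0, 0, 0], "gripper": 1, "dr": [0, 0, 0]}, {"dp": [0, 0, 0], "gripper": 1, "dr": [0, 0, 0]}, {"dp": [0, 0, 0], "gripper": 1, "dr": [0, 0, 0]}, {"dp": [0, 0, 0], "gripper": 1, "dr": [0, 0, 0]}, {"dp": [0, 0, 0], "gripper": 1, "dr": [0, 0, 0]}, {"dp": [0, 0, 0], "gripper": 1, "dr": [0, 0, 0]}, {"dp": [0, 0, 0], "gripper": 1, "dr": [0, 0, 0]}, {"dp": [0, 0, 0], "gripper": 1, "dr": [0, 0, 0]}])

```text
time: 16.93
tool_pos: [0.4439, 0.0553, 0.333]
tool_rot: [-0.0, 0.496, 0.868, -0.0]
ft_force: [-0.5, -0.1, 0.6]
width: -0.0001
grasp_force: 0.0
```

```bash
python3 - <<'E'
from h import *
s,c=wristcam();im=c["pixels"][:,:,::-1].copy();print(s["tool_pos"],proj(c,[(.440,.053,.078)]))
cv2.imwrite("pics/w5.png",im)
E
```

```text
[0.44394242 0.05526947 0.33302333] [[306.80944805 162.86128279]]
```

View pics/w5.png

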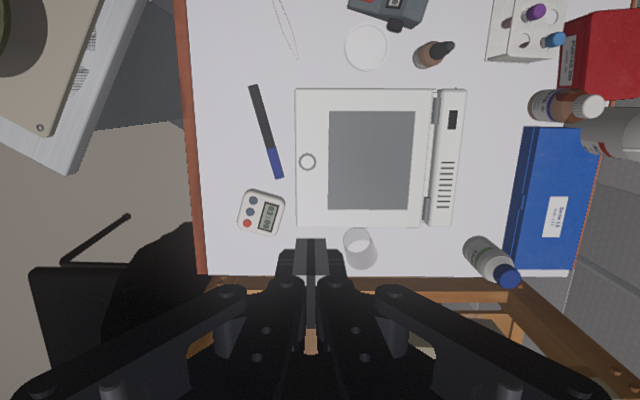

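The cover is latched shut: the mark is at (307,162), exactly where a level cover puts it. The things around the reader have not moved.

```bash
python3 -c "
from cell import *
print(job_done())"
```

```text
the job is handed in; nothing more can be done
None
```

I pressed the cover open, pushed the carrier home against its rear stops, swung the cover down and latched it shut, and handed the job in at about 17 s; the last picture shows the cover level and the things round the reader unmoved.

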